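Clamp a tube box on the lab shaker

TASK

Clamp the tube box on the shaker with its cam clamp, which is now set too slack. With the lever up, turn the wing nut until the lever begins to bite (the rubber foot just meeting the box's lid) about a quarter of the way down its swing, checking by feel; then flip the lever fully down until it locks and let go. Never turn the nut with the lever down, do not over-tighten, and leave the tube box and the small rack beside it where they stand.

Things in the scene. Friction and masses are not known exactly. Their poses are not given: they have to be found in the camera images.
- shaker: White platform shaker, 240 x 340 mm, fixed to the bench; origin on the bench under its clamp column. z up; aluminium deck 50 mm above the bench. The dark steel column (36 mm wide, top at 236 mm) carries a 22 mm wide clamp arm along +y (arm's top at 188 mm with the lever up) to a spindle 85 mm from the column, over the tube box. The lever swings in the y-z plane and falls to -y.
- lever_hinge (a point): Axis of the cam lever, 218 mm above the bench at the column's top; the pin lies along the shaker's x.
- lever_grip (a point): Centre of the lever's grip, a grey round drum, 24 mm in diameter, 16 mm wide along the hinge pin, 105 mm from the hinge. When up, the lever stands 60 degrees above level, leaning to -y; when fully down it points 33 degrees below level. Best pushed along its swing with shut fingers on the drum's back and top.
- lever (a joint): Lever angle, rad: 0 up (start), 1.571 the cam's dead centre, 1.63 the stop just past it, where it locks. Let go earlier it springs up again. The cam lowers arm, nut, spindle and foot by 18 mm x sin(angle). Free push at the grip 4 N falling to 2 N; where the foot meets the lid it bites: the foot's spring is preloaded to 30 N, then 5 N per mm, so the push jumps by 2 N (if late) to 5 N (if early). Below 14 N when well set.
- nut_grip (a point): Grasp point of the steel wing nut on the clamp arm, on its axis, 27 mm above the arm's top. The wing is an upright bar 44 mm long (along the point's x axis; along the shaker's x at nut angle 0), 12 mm thick, reaching 11 mm above and 18 mm below this point. A thin threaded rod stands out up to 14 mm above the bar. Grasp across the 12 mm from above.
- nut (a joint): Nut angle, rad: 0 at the start, growing as it turns clockwise seen from above (range -1.0 to 4.5). Clockwise lowers spindle and foot by 3.18 mm per rad (20 mm per turn). Friction 0.36 N m; it stays where it is left.
- spindle: Aluminium spindle sleeve, 24 mm in diameter, below the clamp arm; origin on its axis, 31 mm above its lower end. It carries a sprung rubber foot (disc of 32 mm) on a neck screwed in by hand to no known length: the foot's underside lies 28 to 35 mm below the sleeve's end, so the gap to the lid (9 to 15 mm at the start) must be felt with the lever.
- tube_box: Loose tube box with a white lid, 104 x 96 mm, 45 mm high, 0.25 to 0.5 kg, on the deck under the foot; origin at the centre of its underside.
- small_rack: Loose orange rack of small tubes, 120 x 50 mm, 43 mm high, on the deck below the lever's path; origin at the centre of its underside. To be left alone.

How it is judged:
By the outcome, as a careful person would: the job done as asked, in the order asked, and still so for the second after the job is handed in, with the robot touching nothing.
It also fails if it takes over 72 s, if anything falls off the work surface, if the arm or the gripper's body presses on something with over 40 N, if the wrist force passes 120 N, or if a joint passes its speed limit or range.

ROBOT

A 6-joint arm with a two-finger parallel gripper is mounted at the origin on the work surface. World frame = base frame: x ahead of the robot, y to its left, z up, the work surface at z = 0. Lengths are in m, angles in rad, forces in N, time in s.
With the tool pointing down it reaches from about 0.35 to 0.975 m from the base axis. Payload 4.9 kg.
Tool frame: the origin (TCP) lies on the front face of the gripper's body, between the roots of the fingers; the fingertips stand ctrl.finger_overhang ahead of it and the grasp point (between the pads) lies 54 mm ahead of it (ctrl.finger_overhang is the distance from the TCP to the fingertips, in m); z points along the fingers, y is the line along which they close (so a half turn about z gives the same grasp; the last joint's range is limited). The gripper opens to 85 mm and grips with 20 to 120 N. Pads are 22 mm wide; open, the fingers measure 114 mm over their backs; the gripper's body (76 mm by 85 mm) begins 54 mm behind the grasp point. The pads swing forward as they close: fully open they stand 13 mm farther back than shut.
Start: joints at [-1.307, 0.053, 1.613, -0, 1.476, -0.119], TCP at [0.233, -0.58, 0.304] pointing down, gripper open.
Joint ranges: [-3.01, 3.01], [-1.01, 2.22], [0.06, 2.58], [-1.02, 4.17], [0.09, 2.62], [-3.14, 3.14]. Speed limits (rad/s): [2.57, 2.57, 3.14, 3.14, 3.14, 3.14].

INTERFACE

Orientations are given as a rotation vector (axis times angle).
In Python, from station import ctrl, vision gives the robot as it stands. The module is installed in compiled form; this text tells all that it offers.
- The arm moves only by the tool drive_tool, never from a script. Its argument "rows" is a list of rows, each a list of 2 entries, a list of its own where there are three numbers: the shift along the tool's x, y, z in m, then the turn about the tool's z in rad. A call has 1 to 10 rows; each row shifts and turns the commanded pose from where the row before left it, along the tool's axes as they then stand; what a row does not reach is not made up. A row lasts 1/10 s, in which the tool goes at most 50 mm and 8.59 degrees, less where a joint would pass 70% of its speed; a pose out of reach is approached as far as the arm can. A call with a gripper value outside its range is refused whole. "jaw" is the closure, from 0 (fully open) to 1 (shut), set as the call begins (left out, the last holds). The fingers move at their own pace and stop on an object; "grip_force" is the grip in N (left out, the last holds). Time passes only in rows, so rows that do not move let the fingers close. It gives the time, the measured TCP pose, the force, the opening and the grip force at its end, in the units of the state.
- ctrl.get_obs(): the state, without advancing time (a new reading comes with each control period).
- vision.get_image(name): name is "scene" or "top" or "wrist"; returns a dict with "image" (400x640x3 uint8, blue, green, red), "vertical_fov" (degrees; the focal length in pixels is half the picture's height over the tangent of half this angle, whatever the lens; pixels are square), "cx", "cy" (the principal point, pixels), "dist_coeffs" ([k1, k2, p1, p2, k3] as OpenCV has them; the pictures are not rectified), "R" (3x3) and "t" (3): a world point X has camera coordinates R X + t. Camera axes: x right, y down, z forward; pixel columns grow to the right and rows downward; lengths in m; the calibration is good to about 2 mm. A picture is of the moment at which its call begins. There is no depth.
- ctrl.finish_job(): hands the job in; it is judged then, once.
The state is a dict: "t": time; "q": joint angles; "dq": joint speeds; "effort": joint torques, N m; "tool_pos": TCP position; "tool_rot": TCP orientation; "contact_force": force on the tool from outside, world axes, zero at the start; "wrist_torque": the same for the moment, N m; "opening": finger opening in m; "grip_force": force on a finger pad.
Only numpy, scipy, OpenCV 4.12 (cv2) and the standard library are available. Lean on these libraries where they do the work, as an engineer would, in place of code of your own. Each camera call takes 0.05 s, during which the arm holds its last target. There are 200 camera calls.

## Working session

There is one attempt and no reset: what is moved stays moved. The work goes in short steps, Python scripts to look and compute and a tool call to move; the robot and the scene stay as the last step left them, time stands still between calls to the robot, and variables do not carry over. Pictures are saved under pics/ and viewed, at most 10 in all, crops included, and the job is handed in when it is done.

Besides the shell and the picture viewer there is one more tool, called after ">>>" as name(argument=value, ...) on one line, values as JSON. drive_tool: Moves the arm, as the interface text tells. Its arguments: {"type":"object","properties":{"rows":{"type":"array","items":{"type":"array"}},"jaw":{"type":"number"},"grip_force":{"type":"number"}},"required":["rows"]}

```bash
mkdir -p pics; cat > h.py <<'E'
import numpy as np, cv2
from station import ctrl, vision
def grab(n,f=None):
    d=vision.get_image(n)
    if f: cv2.imwrite(f,d["image"])
    return d
def K(d):
    f=200/np.tan(np.radians(d["vertical_fov"])/2)
    return np.array([[f,0,d["cx"]],[0,f,d["cy"]],[0,0,1]])
def ray(d,p):
    u=cv2.undistortPoints(np.array([[p]],float),K(d),np.array(d["dist_coeffs"],float))[0,0]
    R=np.array(d["R"]);t=np.array(d["t"])
    return -R.T@t, R.T@np.array([u[0],u[1],1.])
def onz(d,p,z):
    c,r=ray(d,p); return c+r*(z-c[2])/r[2]
def tri(l):
    A=np.zeros((3,3));b=np.zeros(3)
    for d,p in l:
        c,r=ray(d,p);r/=np.linalg.norm(r);P=np.eye(3)-np.outer(r,r);A+=P;b+=P@c
    return np.linalg.solve(A,b)
def proj(d,X):
    R=np.array(d["R"],float);return cv2.projectPoints(np.array(X,float).reshape(-1,1,3),cv2.Rodrigues(R)[0],np.array(d["t"],float),K(d),np.array(d["dist_coeffs"],float))[0][:,0]
E
python3 - <<'E'
from h import *
for n in("scene","top"): 
    d=grab(n,f"pics/{n}0.png"); print(n,d["vertical_fov"],-np.array(d["R"]).T@np.array(d["t"]))
print(ctrl.finger_overhang, ctrl.get_obs())
E
```

```text
scene 45.95082094673927 [1.03769101 0.14330604 0.63414025]
top 52.057005928535865 [ 0.44654884 -0.01424035  0.87379979]
0.0726 {'t': 0.1, 'q': array([-1.30698040e+00,  5.33513496e-02,  1.61414293e+00,  2.06952389e-05,
        1.47598859e+00, -1.18990547e-01]), 'dq': array([ 6.65164046e-05, -2.05807885e-03, -4.19434566e-03, -9.61493514e-04,
        9.16291817e-05,  6.53869282e-04]), 'effort': array([-9.29506882e-06, -3.94901204e+01, -3.71363997e+01, -1.30804701e-04,
        3.91917667e-03, -7.97031987e-06]), 'tool_pos': array([ 0.23335337, -0.5793521 ,  0.30275652]), 'tool_rot': array([-3.08236998e+00, -5.97284221e-01,  1.82431918e-04]), 'contact_force': array([ 1.37238183, -0.80032382,  1.10715549]), 'wrist_torque': array([-0.02692725, -0.03602699,  0.01165649]), 'grip_force': 0.0, 'opening': 0.08534672836847125}
```

View pics/scene0.png

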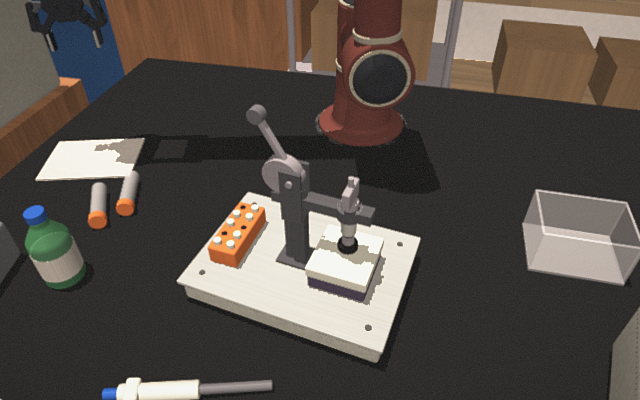

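View pics/top0.png

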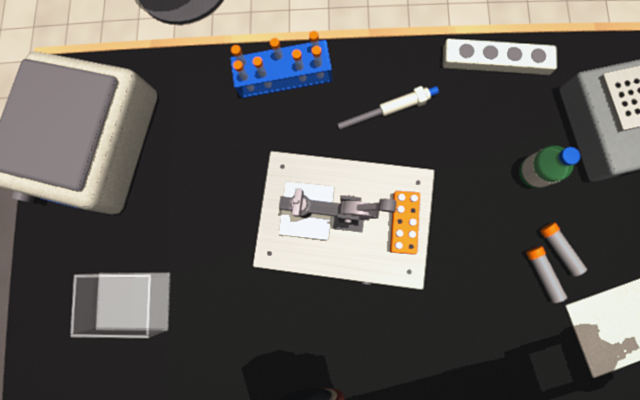

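The scene view shows the lever drum at (257,115), the nut wing at about (350,193) and the box at (345,265). In the top view the deck corners are about (270,152), (434,170), (424,289), (254,267), the nut is at (300,200) and the drum at (387,205).

```bash
python3 - <<'E'
from h import *
s=grab("scene");t=grab("top")
c=np.array([onz(t,p,.05) for p in [(270,152),(434,170),(424,289),(254,267)]]);print(c)
m=c.mean(0);yd=(c[0]+c[3]-c[1]-c[2])[:2];yd/=np.linalg.norm(yd);xd=np.array([yd[1],-yd[0]])
print("centre",m,"yaw",np.arctan2(-yd[0],yd[1]),[np.linalg.norm(c[i]-c[(i+1)%4]) for i in range(4)])
print("drum",tri([(s,(257,115)),(t,(387,205))]))
print("nut",tri([(s,(350,193)),(t,(299,203))]))
print("col top at z.236", onz(t,(348,208),.236))
a=cv2.resize(s["image"][95:275,230:400],None,fx=2.9,fy=2.9,interpolation=cv2.INTER_CUBIC)
b=cv2.resize(t["image"][170:260,270:430],None,fx=2.4*2,fy=2.4*2,interpolation=cv2.INTER_CUBIC)
cv2.imwrite("pics/c1.png",a);cv2.imwrite("pics/c2.png",b)
E
```

```text
[[ 0.66628794  0.14027043  0.05      ]
 [ 0.61851189 -0.19630512  0.05      ]
 [ 0.38204844 -0.16368864  0.05      ]
 [ 0.43000899  0.17182847  0.05      ]]
centre [ 0.52421431 -0.01197371  0.05      ] yaw -0.14149366540788127 [np.float64(0.33994949249342676), np.float64(0.2387023217217056), np.float64(0.3389276403153885), np.float64(0.2383771206712127)]
drum [ 0.51629349 -0.07029147  0.30986358]
nut [0.53497965 0.06359748 0.21315159]
col top at z.236 [ 0.52264113 -0.01819422  0.236     ]
```

View pics/c1.png

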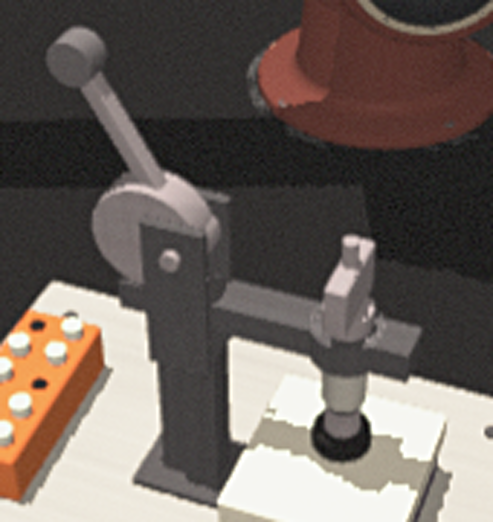

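View pics/c2.png

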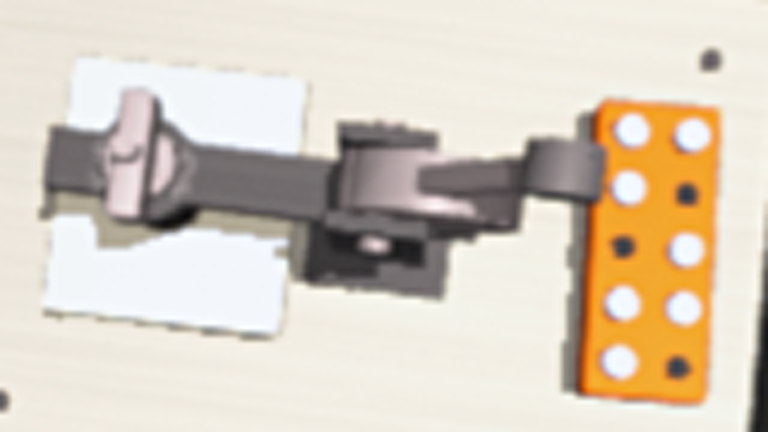

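The crops agree with the model: the nut bar's top is at about top-view pixel (297.5,202), lying along the shaker's x, and the drum's back faces +y. The shaker's yaw is −0.141 and the hinge is at about (0.5235, −0.018). I'm moving to the back of the lever with the tool's x along the shaker's y.

>>> drive_tool(rows=[[[0, 0, -0.017], -0.15], [[0, 0, -0.017], -0.15], [[0, 0, -0.017], -0.15], [[0, 0, -0.017], -0.15], [[0, 0, -0.017], -0.15], [[0, 0, -0.017], -0.15], [[0, 0, -0.017], -0.15]], jaw=1, grip_force=40)

```text
t: 0.9
tool_pos: [0.2334, -0.5796, 0.4232]
tool_rot: [-2.362, -2.07, -0.0]
contact_force: [-0.2, 0.4, -0.1]
opening: -0.0002
grip_force: 0.0
```

>>> drive_tool(rows=[[[0.04, 0.015, 0], 0], [[0.04, 0.015, 0], 0], [[0.04, 0.015, 0], 0], [[0.04, 0.015, 0], 0], [[0.04, 0.015, 0], 0], [[0.04, 0.015, 0], 0], [[0.04, 0.015, 0], 0], [[0.04, 0.015, 0], 0], [[0.04, 0.015, 0], 0], [[0.04, 0.015, 0], 0]])

```text
t: 1.9
tool_pos: [0.4374, -0.2025, 0.4228]
tool_rot: [2.369, 2.063, 0.0]
contact_force: [1.0, -0.4, -0.5]
opening: -0.0001
grip_force: 0.0
```

```bash
cat >> h.py <<'E'
H=np.array([.5235,-.0183]);yd=np.array([.141,.990]);xd=np.array([.990,-.141])
def sh(p): p=np.array(p);return np.array([(p[:2]-H)@xd,(p[:2]-H)@yd,p[2]])
def where():
    o=ctrl.get_obs();from scipy.spatial.transform import Rotation as R
    M=R.from_rotvec(o["tool_rot"]).as_matrix();F=o["contact_force"]
    print("t",o["t"],"sh",sh(o["tool_pos"]).round(4),"xang",np.degrees(np.arctan2(M[1,0],M[0,0])).round(2),"F",np.array([F[:2]@xd,F[:2]@yd,F[2]]).round(2),"q",o["q"].round(2))
E
python3 - <<'E'
from h import *
where()
t=grab("top");s=grab("scene")
for n,p,z in [("nut top",(297.5,201.7),.226)]: print(n,sh(onz(t,p,z)))
# column/yaw refine: drum & hinge pin
print("drum tri",sh(tri([(s,(257,115)),(t,(387,205))])))
print("pin", sh(onz(t,(348,221),.218)), proj(t,[[.5235,-.0183,.236]]))
print("drum top", sh(onz(t,(387.5,204.5),.321)))
E
```

```text
t 1.9 sh [-0.0592 -0.1945  0.4228] xang 82.08 F [ 1.   -0.27 -0.49] q [-0.59 -0.34  1.77  0.    1.71 -0.45]
nut top [0.0008803  0.08157525 0.226     ]
drum tri [ 1.96355183e-04 -5.24876733e-02  3.09863578e-01]
pin [-0.01954235 -0.00225259  0.218     ] [[348.05365767 207.45354125]]
drum top [ 3.59810975e-05 -5.33955891e-02  3.21000000e-01]
```

>>> drive_tool(rows=[[[0.035, 0.012, 0], 0], [[0.035, 0.012, 0], 0], [[0.035, 0.012, 0], 0], [[0.035, 0.012, 0], 0], [[0.036, 0.011, 0], 0], [[0, 0, 0.018], 0], [[0, 0, 0.017], 0], [[0, 0, 0], 0]])

```text
t: 2.8
tool_pos: [0.5183, -0.0388, 0.3834]
tool_rot: [-2.367, -2.058, 0.007]
contact_force: [-0.1, -0.7, -0.4]
opening: 0.0003
grip_force: 0.0
```

```bash
python3 - <<'E'
from h import *
where()
th=np.arange(0,1.75,.1);f=np.radians(60)-th
y=-.105*np.cos(f)+.012*np.sin(f)+.011;z=.2906+.105*np.sin(f)+.012*np.cos(f)
print(np.c_[th,y,z,np.r_[0,np.diff(y)],np.r_[0,-np.diff(z)]].round(4))
E
```

```text
t 2.8 sh [-0.0022 -0.0211  0.3834] xang 82.02 F [ 0.04 -0.72 -0.42] q [-0.22 -0.23  1.75 -0.    1.63 -0.08]
[[ 0.000e+00 -3.110e-02  3.875e-01  0.000e+00  0.000e+00]
 [ 1.000e-01 -4.060e-02  3.828e-01 -9.500e-03  4.700e-03]
 [ 2.000e-01 -4.950e-02  3.772e-01 -9.000e-03  5.600e-03]
 [ 3.000e-01 -5.790e-02  3.708e-01 -8.300e-03  6.500e-03]
 [ 4.000e-01 -6.550e-02  3.635e-01 -7.700e-03  7.300e-03]
 [ 5.000e-01 -7.240e-02  3.555e-01 -6.900e-03  8.000e-03]
 [ 6.000e-01 -7.850e-02  3.468e-01 -6.100e-03  8.700e-03]
 [ 7.000e-01 -8.370e-02  3.376e-01 -5.200e-03  9.200e-03]
 [ 8.000e-01 -8.790e-02  3.279e-01 -4.200e-03  9.700e-03]
 [ 9.000e-01 -9.110e-02  3.179e-01 -3.200e-03  1.010e-02]
 [ 1.000e+00 -9.330e-02  3.075e-01 -2.200e-03  1.030e-02]
 [ 1.100e+00 -9.450e-02  2.970e-01 -1.200e-03  1.050e-02]
 [ 1.200e+00 -9.460e-02  2.865e-01 -1.000e-04  1.060e-02]
 [ 1.300e+00 -9.370e-02  2.760e-01  9.000e-04  1.050e-02]
 [ 1.400e+00 -9.170e-02  2.656e-01  2.000e-03  1.040e-02]
 [ 1.500e+00 -8.870e-02  2.555e-01  3.000e-03  1.010e-02]
 [ 1.600e+00 -8.470e-02  2.457e-01  4.000e-03  9.800e-03]
 [ 1.700e+00 -7.970e-02  2.364e-01  5.000e-03  9.300e-03]]
```

>>> drive_tool(rows=[[[-0.005, 0, -0.004], 0], [[-0.005, 0.002, 0], 0], [[-0.0045, 0, 0.0025], 0], [[0, 0, 0], 0]])

```text
t: 3.2
tool_pos: [0.5198, -0.0538, 0.3902]
tool_rot: [2.37, 2.06, 0.001]
contact_force: [0.1, -0.2, -0.4]
opening: 0.0002
grip_force: 0.0
```

>>> drive_tool(rows=[[[-0.005, 0, 0.0022], 0], [[0, 0, 0], 0]])

```text
t: 3.4
tool_pos: [0.5191, -0.058, 0.388]
tool_rot: [2.369, 2.062, 0.002]
contact_force: [0.6, 0.3, 4.9]
opening: -0.0003
grip_force: 1.8
```

>>> drive_tool(rows=[[[-0.009, 0, 0.0056], 0], [[0, 0, 0], 0]])

```text
t: 3.6
tool_pos: [0.5178, -0.0671, 0.3821]
tool_rot: [2.369, 2.061, -0.0]
contact_force: [-0.5, 0.0, 4.6]
opening: -0.0
grip_force: 2.0
```

>>> drive_tool(rows=[[[-0.0083, 0, 0.0065], 0], [[0, 0, 0], 0]])

```text
t: 3.8
tool_pos: [0.5166, -0.0751, 0.3753]
tool_rot: [2.369, 2.062, -0.0]
contact_force: [-0.2, -0.2, 3.6]
opening: 0.0004
grip_force: 1.8
```

>>> drive_tool(rows=[[[-0.0077, 0, 0.0073], 0], [[0, 0, 0], 0]])

```text
t: 4.0
tool_pos: [0.5155, -0.0825, 0.3675]
tool_rot: [-2.37, -2.062, 0.001]
contact_force: [0.0, -0.2, 4.6]
opening: -0.0
grip_force: 1.6
```

>>> drive_tool(rows=[[[-0.0035, 0, 0.004], 0], [[0, 0, 0], 0]])

```text
t: 4.2
tool_pos: [0.5151, -0.0858, 0.3637]
tool_rot: [-2.369, -2.063, 0.0]
contact_force: [-0.5, -0.7, 3.8]
opening: 0.0003
grip_force: 1.5
```

>>> drive_tool(rows=[[[-0.0034, 0, 0.004], 0], [[0, 0, 0], 0]])

```text
t: 4.4
tool_pos: [0.5146, -0.0893, 0.3593]
tool_rot: [-2.369, -2.063, 0.001]
contact_force: [0.4, -0.2, 4.7]
opening: -0.0002
grip_force: 1.5
```

>>> drive_tool(rows=[[[-0.0031, 0, 0.0043], 0], [[0, 0, 0], 0]])

```text
t: 4.6
tool_pos: [0.5141, -0.0925, 0.3548]
tool_rot: [-2.369, -2.063, 0.001]
contact_force: [-1.0, 0.3, 3.8]
opening: 0.0001
grip_force: 1.4
```

>>> drive_tool(rows=[[[-0.003, 0, 0.0044], 0], [[0, 0, 0], 0]])

```text
t: 4.8
tool_pos: [0.5137, -0.0955, 0.3503]
tool_rot: [-2.37, -2.062, 0.001]
contact_force: [-0.1, 0.0, 3.8]
opening: -0.0001
grip_force: 1.3
```

>>> drive_tool(rows=[[[-0.0027, 0, 0.0045], 0], [[0, 0, 0], 0]])

```text
t: 5.0
tool_pos: [0.5133, -0.0982, 0.3457]
tool_rot: [-2.369, -2.062, 0.001]
contact_force: [-0.7, -0.7, 3.1]
opening: 0.0002
grip_force: 1.3
```

>>> drive_tool(rows=[[[-0.0025, 0, 0.0047], 0], [[0, 0, 0], 0]])

```text
t: 5.2
tool_pos: [0.513, -0.1005, 0.342]
tool_rot: [2.37, 2.063, 0.0]
contact_force: [-1.3, 0.8, 6.1]
opening: 0.0002
grip_force: 3.1
```

```bash
python3 - <<'E'
from h import *
where(); grab("scene","pics/s2.png")
E
```

```text
t 5.2 sh [ 0.0012 -0.0829  0.342 ] xang 82.08 F [-1.42  0.56  6.12] q [-0.34 -0.21  1.8   0.    1.55 -0.2 ]
```

>>> drive_tool(rows=[[[-0.002, 0, 0.004], 0], [[0, 0, 0], 0]])

```text
t: 5.45
tool_pos: [0.5127, -0.1024, 0.3384]
tool_rot: [2.369, 2.063, 0.0]
contact_force: [-1.9, 2.2, 7.0]
opening: -0.0001
grip_force: 3.4
```

>>> drive_tool(rows=[[[-0.002, 0, 0.004], 0], [[0, 0, 0], 0]])

```text
t: 5.65
tool_pos: [0.5125, -0.1044, 0.3344]
tool_rot: [2.369, 2.063, 0.0]
contact_force: [-2.4, 1.2, 6.6]
opening: 0.0001
grip_force: 3.4
```

```bash
python3 - <<'E'
from h import *
where(); d=grab("scene","pics/s2.png")
print(ctrl.get_obs()["contact_force"])
cv2.imwrite("pics/c3.png",cv2.resize(d["image"][70:270,170:430],None,fx=3,fy=3,interpolation=cv2.INTER_CUBIC))
E
```

```text
t 5.65 sh [ 0.0012 -0.0868  0.3344] xang 82.09 F [-2.51  0.89  6.59] q [-0.34 -0.21  1.81  0.    1.54 -0.21]
[-2.58167879  1.54177041  6.20915865]
```

View pics/c3.png

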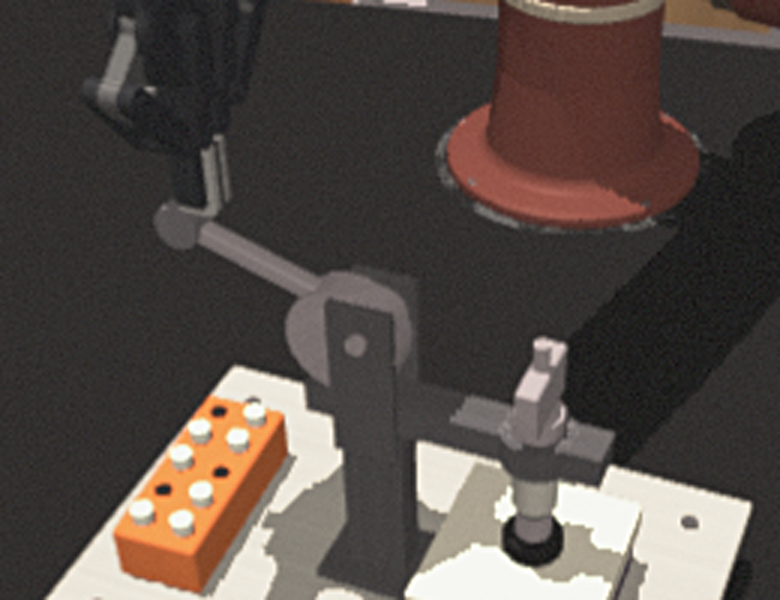

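The lever is at about 23° above level, the fingertips are on top of the drum and the foot touches the lid. Bite came at a lever angle of about 0.64. I'm letting the lever spring back up under the finger, then going to the nut.

>>> drive_tool(rows=[[[0.004, 0, -0.008], 0], [[0.0055, 0, -0.0092], 0], [[0.006, 0, -0.0087], 0], [[0.007, 0, -0.008], 0], [[0.0077, 0, -0.0073], 0], [[0.0083, 0, -0.0065], 0], [[0.009, 0, -0.0056], 0], [[0.0095, 0, -0.0047], 0], [[0, 0, -0.01], 0], [[0, 0, -0.02], 0]])

```text
t: 6.7
tool_pos: [0.5199, -0.0478, 0.4207]
tool_rot: [-2.367, -2.062, 0.005]
contact_force: [0.6, 0.4, 0.3]
opening: 0.0
grip_force: 0.0
```

```bash
python3 - <<'E'
from h import *
where(); d=grab("scene")
# angle at the last pushed state from picture: drum near face centre px, plane shaker x=+8mm
def onx(p,x):
    c,r=ray(d,p); k=(x-(c[:2]-H)@xd)/(r[:2]@xd); return sh(c+r*k)
for p in [(170+180/3,70+225/3),(257,115)]:
    X=onx(p,.004); print(X, "theta",np.radians(60)-np.arctan2(X[2]-.218,-X[1]))
X=onx((170+355/3,70+345/3),.018);print("pin",X)
# is lever up now? 
cv2.imwrite("pics/s3.png",d["image"])
E
```

```text
t 6.7 sh [ 0.0006 -0.0297  0.4207] xang 82.11 F [0.5  0.5  0.33] q [-0.23 -0.24  1.69 -0.    1.69 -0.1 ]
[ 0.004      -0.09861896  0.25241796] theta 0.7114143583753889
[ 0.004      -0.04870758  0.31260989] theta -0.04816125434020346
pin [ 0.018      -0.00097481  0.21684875]
```

>>> drive_tool(rows=[[[0.038, 0, 0], 0], [[0.038, 0, 0], 0], [[0.037, 0, 0], -0.07], [[0, 0, 0], -0.15], [[0, 0, 0], -0.15], [[0, 0, 0], -0.15], [[0, 0, 0], -0.15], [[0, 0, 0], -0.15], [[0, 0, 0], -0.15], [[0, 0, 0], -0.15]], jaw=0.5)

```text
t: 7.75
tool_pos: [0.536, 0.0636, 0.4219]
tool_rot: [0.903, 3.009, -0.002]
contact_force: [-0.3, 0.1, 0.2]
opening: 0.0423
grip_force: 0.0
```

>>> drive_tool(rows=[[[0, 0, 0.01], -0.15], [[0, 0, 0.02], -0.15], [[0, 0, 0.02], -0.15], [[0, 0, 0.02], 0], [[0, 0, 0], 0], [[0, 0, 0], 0]])

```text
t: 8.35
tool_pos: [0.5359, 0.0638, 0.352]
tool_rot: [-0.219, -3.134, 0.001]
contact_force: [-0.1, 0.2, 1.1]
opening: 0.043
grip_force: 0.0
```

```bash
python3 - <<'E'
from h import *
where(); d=grab("wrist","pics/w1.png"); print(ctrl.get_obs()["opening"])
print(proj(d,[[*(H+yd*.085),.226],[*(H+yd*.085+xd*.022),.226],[*(H+yd*.085-xd*.022),.226]]))
E
```

```text
t 8.35 sh [0.0007 0.083  0.352 ] xang 172.01 F [-0.1   0.2   1.13] q [-0.02 -0.18  1.75 -0.    1.57 -1.45]
0.04266088335076069
[[323.87482669 222.96904774]
 [323.72399784 257.60916031]
 [324.02987589 186.23966851]]
```

View pics/w1.png

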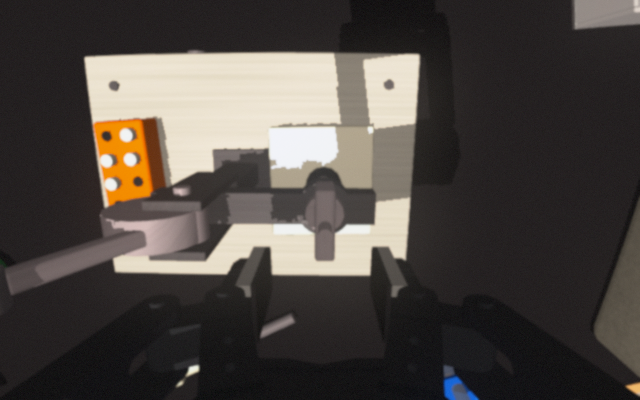

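The nut bar is centred at column 324, rows 182–260, where I predicted it. I'm descending to grasp it.

>>> drive_tool(rows=[[[0, 0.001, 0.02], 0], [[0, 0, 0.02], 0], [[0, 0, 0.02], 0], [[0, 0, 0.02], 0], [[0, 0, 0], 0]])

```text
t: 8.9
tool_pos: [0.5353, 0.065, 0.2702]
tool_rot: [-0.218, -3.131, 0.001]
contact_force: [-0.6, 0.0, -1.2]
opening: 0.0428
grip_force: 0.0
```

>>> drive_tool(rows=[[[0, 0, 0], 0], [[0, 0, 0], 0], [[0, 0, 0], 0], [[0, 0, 0], 0], [[0, 0, 0], 0], [[0, 0, 0], 0]], jaw=1, grip_force=80)

```text
t: 9.5
tool_pos: [0.5371, 0.0655, 0.2745]
tool_rot: [0.218, 3.13, 0.002]
contact_force: [0.2, 2.6, 5.5]
opening: 0.0105
grip_force: 79.4
```

```bash
python3 -c "
from h import *
where()"
```

```text
t 9.5 sh [0.0016 0.0849 0.2745] xang 172.04 F [-0.13  2.6   5.51] q [-0.02 -0.13  1.84  0.    1.43 -1.45]
```

>>> drive_tool(rows=[[[0, 0, 0], 0.1], [[0, 0, 0], 0.12], [[0, 0, 0], 0.12], [[0, 0, 0], 0.12], [[0, 0, 0], 0.12]])

```text
t: 10.0
tool_pos: [0.5371, 0.0657, 0.2745]
tool_rot: [1.108, 2.936, 0.004]
contact_force: [-0.0, 4.2, 6.6]
opening: 0.0104
grip_force: 79.5
```

```bash
python3 -c "
from h import *
where();o=ctrl.get_obs();print(o['wrist_torque'],o['opening'],o['grip_force'])"
```

```text
t 10.0 sh [0.0016 0.085  0.2745] xang 138.64 F [-0.62  4.16  6.58] q [-0.02 -0.13  1.84  0.    1.43 -0.87]
[0.52013724 0.02766667 0.36856954] 0.01040318241026173 79.45132255554199
```

>>> drive_tool(rows=[[[0, 0, 0], 0.12], [[0, 0, 0], 0.12], [[0, 0, 0], 0.12], [[0, 0, 0], 0.12], [[0, 0, 0], 0.12], [[0, 0, 0], 0]])

```text
t: 10.6
tool_pos: [0.5371, 0.0658, 0.2745]
tool_rot: [1.924, 2.48, 0.006]
contact_force: [1.5, 5.0, 6.2]
opening: 0.0104
grip_force: 79.5
```

```bash
python3 -c "
from h import *
where();o=ctrl.get_obs();print(o['wrist_torque'],o['opening'],o['grip_force'])"
```

```text
t 10.6 sh [0.0016 0.0852 0.2745] xang 104.37 F [0.75 5.19 6.16] q [-0.02 -0.13  1.84  0.    1.43 -0.27]
[ 0.52753124  0.0526822  -0.20218366] 0.010398994201467348 79.47248339653015
```

The nut turned 1.18 rad, with 0.37 N·m felt. I'm releasing it and going back to the lever.

>>> drive_tool(rows=[[[0, 0, 0], 0], [[0, 0, 0], 0], [[0, 0, 0], 0], [[0, 0, -0.02], 0], [[0, 0, -0.03], 0], [[0, 0, -0.04], 0], [[0, 0, -0.04], 0.13], [[0, 0, -0.02], 0.13], [[0, 0, 0], 0.13], [[0, 0, 0], 0]], jaw=0.5)

```text
t: 11.6
tool_pos: [0.5361, 0.0648, 0.4226]
tool_rot: [2.368, 2.062, 0.001]
contact_force: [0.3, -0.6, -0.3]
opening: 0.0429
grip_force: 0.0
```

>>> drive_tool(rows=[[[-0.038, 0, 0], 0], [[-0.038, 0, 0], 0], [[-0.038, 0, 0], 0], [[0, 0, 0], 0], [[0, 0, 0], 0]], jaw=1, grip_force=40)

```text
t: 12.1
tool_pos: [0.52, -0.0484, 0.4206]
tool_rot: [-2.368, -2.062, 0.002]
contact_force: [-0.1, 0.6, 0.6]
opening: -0.0
grip_force: 0.0
```

```bash
python3 -c "
from h import *
where();d=grab('scene')
cv2.imwrite('pics/c4.png',cv2.resize(d['image'][70:270,170:430],None,fx=3,fy=3,interpolation=cv2.INTER_CUBIC))"
```

```text
t 12.1 sh [ 0.0008 -0.0303  0.4206] xang 82.1 F [-0.19  0.61  0.57] q [-0.24 -0.24  1.69  0.    1.69 -0.1 ]
```

View pics/c4.png

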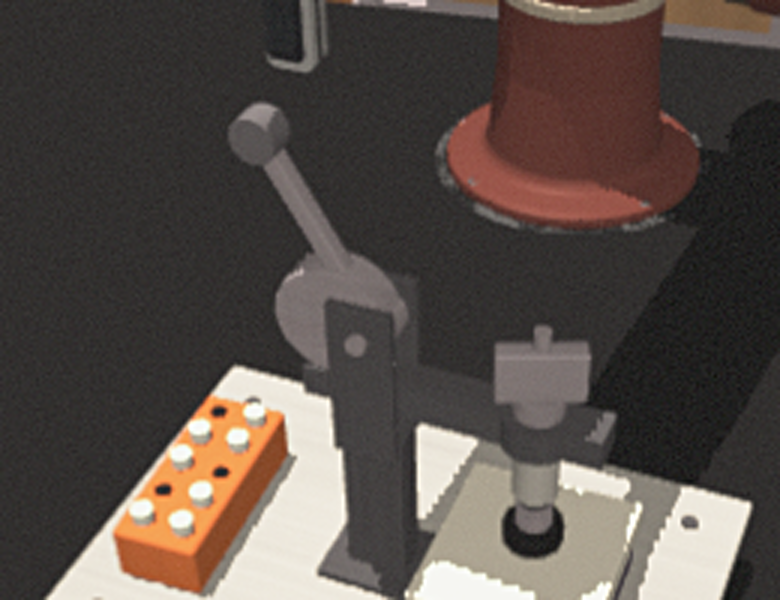

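The lever is up and the nut has turned; the box and rack haven't moved. Probing again.

>>> drive_tool(rows=[[[0, 0, 0.014], 0], [[0, 0, 0.014], 0], [[-0.005, 0, 0.002], 0], [[-0.0046, 0, 0.0026], 0], [[0, 0, 0], 0]])

```text
t: 12.65
tool_pos: [0.5189, -0.0572, 0.3889]
tool_rot: [-2.368, -2.063, -0.0]
contact_force: [0.3, 2.3, 0.9]
opening: -0.0002
grip_force: 1.2
```

>>> drive_tool(rows=[[[-0.009, 0, 0.0056], 0], [[0, 0, 0], 0], [[0, 0, 0], 0]])

```text
t: 12.95
tool_pos: [0.518, -0.0665, 0.3845]
tool_rot: [2.369, 2.062, 0.001]
contact_force: [-0.4, 2.2, 1.6]
opening: 0.0
grip_force: 1.4
```

>>> drive_tool(rows=[[[-0.0042, 0, 0.0032], 0], [[0, 0, 0], 0], [[0, 0, 0], 0]])

```text
t: 13.25
tool_pos: [0.5173, -0.0709, 0.3813]
tool_rot: [2.369, 2.061, 0.0]
contact_force: [-1.4, 0.8, 4.8]
opening: -0.0001
grip_force: 2.2
```

>>> drive_tool(rows=[[[-0.0021, 0, 0.0017], 0], [[0, 0, 0], 0], [[0, 0, 0], 0]])

```text
t: 13.55
tool_pos: [0.517, -0.073, 0.3798]
tool_rot: [2.368, 2.061, -0.0]
contact_force: [-2.0, 0.1, 4.5]
opening: 0.0002
grip_force: 2.3
```

>>> drive_tool(rows=[[[-0.002, 0, 0.0017], 0], [[0, 0, 0], 0], [[0, 0, 0], 0]])

```text
t: 13.85
tool_pos: [0.5167, -0.0751, 0.3782]
tool_rot: [2.368, 2.061, -0.001]
contact_force: [-1.2, -1.0, 6.1]
opening: 0.0
grip_force: 2.4
```

>>> drive_tool(rows=[[[-0.002, 0, 0.0018], 0], [[0, 0, 0], 0], [[0, 0, 0], 0]])

```text
t: 14.15
tool_pos: [0.5165, -0.0771, 0.3764]
tool_rot: [2.368, 2.061, -0.001]
contact_force: [-1.3, -0.7, 5.3]
opening: -0.0004
grip_force: 2.4
```

>>> drive_tool(rows=[[[-0.0019, 0, 0.0018], 0], [[0, 0, 0], 0], [[0, 0, 0], 0]])

```text
t: 14.45
tool_pos: [0.5163, -0.079, 0.3746]
tool_rot: [2.368, 2.061, -0.001]
contact_force: [-0.4, -0.5, 6.1]
opening: -0.0001
grip_force: 2.3
```

>>> drive_tool(rows=[[[-0.0019, 0, 0.0019], 0], [[0, 0, 0], 0], [[0, 0, 0], 0]])

```text
t: 14.75
tool_pos: [0.516, -0.0809, 0.3726]
tool_rot: [2.368, 2.061, -0.001]
contact_force: [-0.9, -1.5, 5.5]
opening: 0.0002
grip_force: 2.2
```

>>> drive_tool(rows=[[[-0.0018, 0, 0.0019], 0], [[0, 0, 0], 0], [[0, 0, 0], 0]])

```text
t: 15.05
tool_pos: [0.5158, -0.0828, 0.3708]
tool_rot: [2.368, 2.061, -0.001]
contact_force: [0.1, -1.5, 5.9]
opening: 0.0001
grip_force: 2.2
```

>>> drive_tool(rows=[[[-0.0018, 0, 0.002], 0], [[0, 0, 0], 0], [[0, 0, 0], 0]])

```text
t: 15.35
tool_pos: [0.5156, -0.0845, 0.3687]
tool_rot: [2.368, 2.061, -0.001]
contact_force: [-0.1, -1.2, 5.6]
opening: 0.0001
grip_force: 2.1
```

>>> drive_tool(rows=[[[-0.0017, 0, 0.002], 0], [[0, 0, 0], 0], [[0, 0, 0], 0]])

```text
t: 15.65
tool_pos: [0.5153, -0.0862, 0.3668]
tool_rot: [2.368, 2.06, -0.001]
contact_force: [-0.3, -0.9, 4.9]
opening: -0.0002
grip_force: 2.2
```

```bash
python3 -c "
from h import *
where();o=ctrl.get_obs();z=o['tool_pos'][2];print('theta',np.pi/3-np.arcsin((z-.0846-.218)/.105))"
```

```text
t 15.65 sh [ 0.0015 -0.0684  0.3668] xang 82.06 F [-0.14 -0.89  4.93] q [-0.31 -0.23  1.77 -0.    1.59 -0.17]
theta 0.389558357162596
```

>>> drive_tool(rows=[[[-0.0017, 0, 0.002], 0], [[0, 0, 0], 0], [[0, 0, 0], 0]])

```text
t: 15.95
tool_pos: [0.5152, -0.0877, 0.3654]
tool_rot: [2.368, 2.061, 0.0]
contact_force: [-1.3, -0.5, 7.5]
opening: -0.0002
grip_force: 3.3
```

>>> drive_tool(rows=[[[-0.0017, 0, 0.002], 0], [[0, 0, 0], 0], [[0, 0, 0], 0]])

```text
t: 16.25
tool_pos: [0.515, -0.0892, 0.3639]
tool_rot: [2.367, 2.061, 0.001]
contact_force: [-2.4, 1.3, 8.5]
opening: 0.0002
grip_force: 4.4
```

>>> drive_tool(rows=[[[-0.0016, 0, 0.002], 0], [[0, 0, 0], 0], [[0, 0, 0], 0]])

```text
t: 16.55
tool_pos: [0.5148, -0.0907, 0.362]
tool_rot: [2.367, 2.061, 0.002]
contact_force: [-2.5, 1.7, 8.8]
opening: -0.0002
grip_force: 4.5
```

>>> drive_tool(rows=[[[-0.0016, 0, 0.002], 0], [[0, 0, 0], 0], [[0, 0, 0], 0]])

```text
t: 16.85
tool_pos: [0.5147, -0.0922, 0.36]
tool_rot: [2.367, 2.061, 0.003]
contact_force: [-1.3, 1.3, 9.7]
opening: 0.0003
grip_force: 4.5
```

```bash
python3 -c "
from h import *
where();o=ctrl.get_obs();z=o['tool_pos'][2];print('theta',np.pi/3-np.arcsin((z-.0846-.218)/.105))"
```

```text
t 16.85 sh [ 0.0017 -0.0744  0.36  ] xang 82.09 F [-1.45  1.15  9.66] q [-0.32 -0.22  1.78 -0.    1.58 -0.18]
theta 0.4688883513354909
```

The bite came at TCP z ≈ 0.3655, a lever angle of about 0.40, a quarter of the swing as asked. I'm pressing on to lock.

>>> drive_tool(rows=[[[-0.0033, 0, 0.0042], 0], [[-0.0032, 0, 0.0043], 0], [[-0.0028, 0, 0.0045], 0], [[-0.0028, 0, 0.0045], 0], [[-0.0024, 0, 0.0047], 0], [[-0.0023, 0, 0.0048], 0], [[0, 0, 0], 0]])

```text
t: 17.55
tool_pos: [0.5123, -0.1092, 0.3323]
tool_rot: [2.368, 2.061, 0.001]
contact_force: [-1.5, 1.1, 9.4]
opening: -0.0001
grip_force: 4.6
```

>>> drive_tool(rows=[[[-0.0019, 0, 0.005], 0], [[-0.0018, 0, 0.005], 0], [[-0.0014, 0, 0.0051], 0], [[-0.0013, 0, 0.0051], 0], [[-0.0009, 0, 0.0052], 0], [[-0.0008, 0, 0.0052], 0], [[0, 0, 0], 0]])

```text
t: 18.25
tool_pos: [0.5111, -0.117, 0.3008]
tool_rot: [2.368, 2.062, 0.001]
contact_force: [-1.2, 0.9, 7.0]
opening: -0.0003
grip_force: 3.5
```

```bash
python3 -c "
from h import *
where();o=ctrl.get_obs();z=o['tool_pos'][2];print('theta',np.pi/3-np.arcsin((z-.0846-.218)/.105))"
```

```text
t 18.25 sh [ 0.0017 -0.0994  0.3008] xang 82.09 F [-1.36  0.73  7.  ] q [-0.37 -0.19  1.85 -0.    1.48 -0.23]
theta 1.0639663701220397
```

>>> drive_tool(rows=[[[-0.0004, 0, 0.0053], 0], [[0, 0, 0.0053], 0], [[0.0003, 0, 0.0053], 0], [[0.0005, 0, 0.0052], 0], [[0.0008, 0, 0.0052], 0], [[0.001, 0, 0.0052], 0], [[0.0013, 0, 0.0051], 0], [[0.0015, 0, 0.0051], 0], [[0, 0, 0], 0]])

```text
t: 19.15
tool_pos: [0.5109, -0.1113, 0.2567]
tool_rot: [-2.367, -2.062, 0.002]
contact_force: [0.5, 1.2, 0.4]
opening: -0.0
grip_force: 0.3
```

>>> drive_tool(rows=[[[0.0018, 0, 0.005], 0], [[0.0018, 0, 0.005], 0], [[0, 0, 0], 0]])

```text
t: 19.45
tool_pos: [0.5112, -0.1076, 0.2467]
tool_rot: [-2.367, -2.062, 0.002]
contact_force: [-0.3, -0.2, 0.9]
opening: -0.0001
grip_force: 0.0
```

>>> drive_tool(rows=[[[0.001, 0, 0.003], 0], [[0, 0, 0], 0]])

```text
t: 19.65
tool_pos: [0.5122, -0.1072, 0.2455]
tool_rot: [2.369, 2.063, 0.0]
contact_force: [-0.7, -0.3, -0.6]
opening: 0.0004
grip_force: 0.0
```

```bash
python3 -c "
from h import *
where();o=ctrl.get_obs();z=o['tool_pos'][2];print('theta',np.pi/3-np.arcsin((z-.0846-.218)/.105))"
```

```text
t 19.65 sh [ 0.0013 -0.0896  0.2455] xang 82.1 F [-0.68 -0.43 -0.62] q [-0.35 -0.15  1.91 -0.    1.38 -0.21]
theta 1.622015928174184
```

>>> drive_tool(rows=[[[0.0005, 0, 0.002], 0], [[0, 0, 0], 0], [[0, 0, 0], 0]])

```text
t: 19.95
tool_pos: [0.5124, -0.1071, 0.2451]
tool_rot: [2.368, 2.062, -0.0]
contact_force: [-3.5, 0.1, 8.1]
opening: -0.0002
grip_force: 3.5
```

>>> drive_tool(rows=[[[0, 0, 0.0015], 0], [[0, 0, 0], 0], [[0, 0, 0], 0]])

```text
t: 20.25
tool_pos: [0.5126, -0.1071, 0.245]
tool_rot: [2.368, 2.062, -0.0]
contact_force: [-6.4, 1.2, 12.0]
opening: 0.0
grip_force: 6.3
```

```bash
python3 -c "
from h import *
where();d=grab('scene')
cv2.imwrite('pics/c5.png',cv2.resize(d['image'][90:290,170:430],None,fx=3,fy=3,interpolation=cv2.INTER_CUBIC))"
```

```text
t 20.25 sh [ 0.0017 -0.0895  0.245 ] xang 82.1 F [-6.54  0.25 11.95] q [-0.35 -0.15  1.91 -0.    1.38 -0.21]
```

View pics/c5.png

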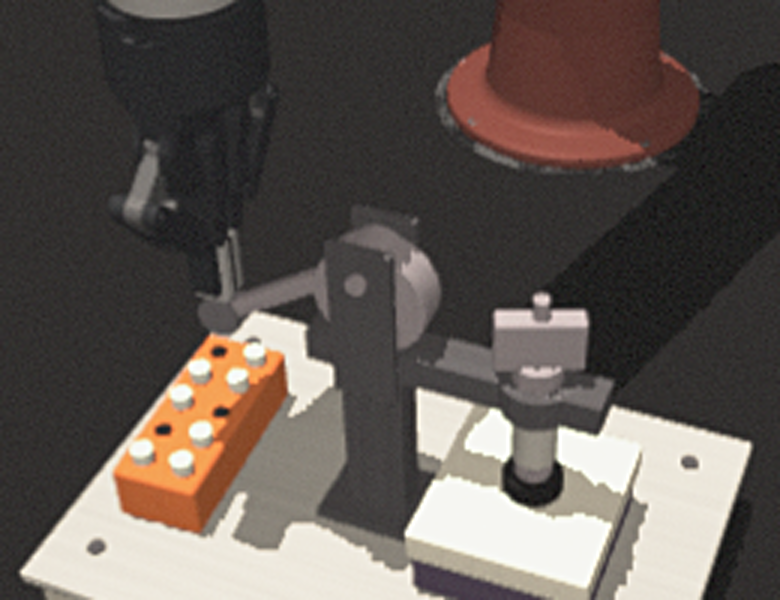

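The lever rests hard on its stop at z = 0.245, with the force rising and no movement. Now retreating straight up.

>>> drive_tool(rows=[[[0, 0, -0.01], 0], [[0, 0, -0.02], 0], [[0, 0, -0.03], 0], [[0, 0, -0.03], 0], [[-0.02, 0, -0.04], 0], [[-0.03, 0, -0.03], 0], [[-0.03, 0, 0], 0], [[0, 0, 0], 0], [[0, 0, 0], 0]])

```text
t: 21.2
tool_pos: [0.501, -0.1861, 0.4014]
tool_rot: [-2.37, -2.061, -0.0]
contact_force: [-0.2, 0.3, -0.3]
opening: 0.0003
grip_force: 0.0
```

```bash
python3 -c "
from h import *
where();d=grab('scene')
cv2.imwrite('pics/c6.png',cv2.resize(d['image'][90:290,170:430],None,fx=3,fy=3,interpolation=cv2.INTER_CUBIC))"
```

```text
t 21.2 sh [ 0.0014 -0.1693  0.4014] xang 82.02 F [-0.24  0.26 -0.25] q [-0.5  -0.2   1.7   0.    1.65 -0.36]
```

View pics/c6.png

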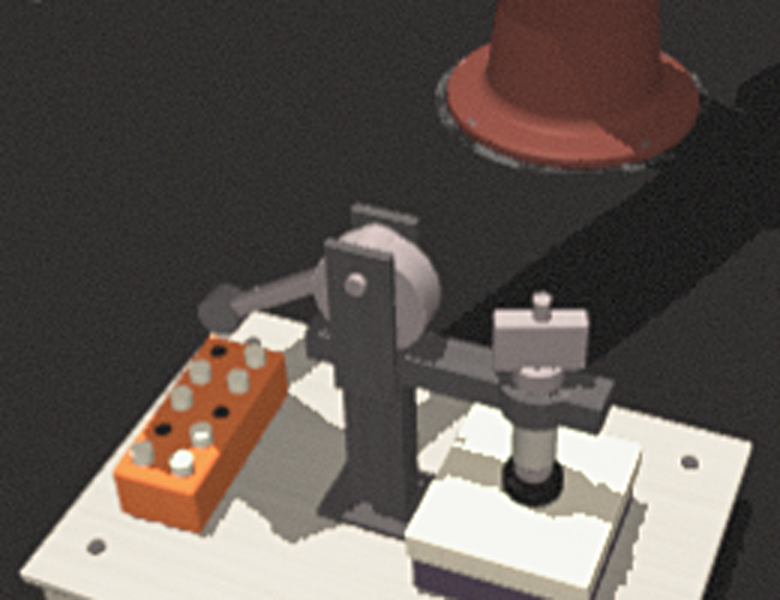

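The lever stays locked down with the robot clear, and the box and rack are where they were.

```bash
python3 -c "
from station import ctrl
print(ctrl.finish_job())"
```

```text
the job is handed in; nothing more can be done
None
```

The tube box is clamped: I turned the nut 1.18 rad with the lever up, felt the bite at about 0.40 rad (a quarter of the swing), and flipped the lever down to its stop, where it stayed locked after I let go; the box and rack look unmoved, and the job was handed in at about 21 s, with no verdict returned.

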